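Top up a delivery crate, strike it level and bridge it

ROBOT

A 6-joint arm with a two-finger parallel gripper is mounted at the origin on the work surface. World frame = base frame: x ahead of the robot, y to its left, z up, the work surface at z = 0. Lengths are in m, angles in rad, forces in N, time in s.
With the tool pointing down it reaches from about 0.25 to 0.775 m from the base axis. Payload 4 kg.
Tool frame: the origin (TCP) lies midway between the tips of the shut fingers; the grasp point (between the pads) lies 19 mm behind it; z points along the fingers, y is the direction in which the jaws open and shut (so a half turn about z gives the same grasp; the last joint's range is limited). The gripper opens to 94 mm and grips with 3 to 60 N. Pads are 16 mm wide; open, the fingers measure 119 mm over their backs; the gripper's body (75 mm by 177 mm) begins 78 mm behind the grasp point.
Start: joints at [-1.348, 0.087, 1.371, -0, 1.684, -0.103], TCP at [0.176, -0.521, 0.206] pointing down, gripper open.
Joint ranges: [-3.1, 3.1], [-0.76, 2.03], [0.27, 2.55], [-1.08, 4.22], [0.17, 2.65], [-2.57, 2.57]. Speed limits (rad/s): [2.79, 2.79, 3.14, 3.14, 3.14, 3.14].

INTERFACE

Orientations are given as [roll, pitch, yaw] about the fixed x, y, z axes, in that order (R = Rz(yaw) Ry(pitch) Rx(roll)).
In Python, from bench import robot, cams gives the robot as it stands.
- The arm moves only by the tool step_arm, never from a script. Its argument "plan" is a list that holds one entry, the list of rows, each a list of 5 numbers: the shift along the world's x, y, z in mm, then the turn about the world's z in rad, then the opening in per cent of the stroke, from 0 (shut) to 100 (fully open). In form: [[[tx, ty, tz, turn, fingers], ...]]. A call has 1 to 8 rows; each row is the pose to reach, as a shift and turn from the pose commanded when the call began; what a row does not reach only later rows make up. A row lasts 1/12 s, in which the tool goes at most 41.7 mm and 7.16 degrees, less where a joint would pass 70% of its speed; a pose out of reach is approached as far as the arm can. A call with a gripper value outside its range is refused whole. The fingers move at their own pace and stop on an object; the grip force is fixed at half the most. Time passes only in rows, so rows that repeat a pose let the fingers close. It gives the time, the measured TCP pose, the force and the opening at its end, in the units of the state.
- robot.get_obs(): the state, without advancing time (a new reading comes with each control period).
- cams.snapshot(name): name is "scene" or "top" or "wrist"; returns a dict with "frame" (400x640x3 uint8, red, green, blue), "camera_matrix" (3x3 intrinsics, pixels), "origin" and "attitude" of the camera in the world; the wrist camera has in their place "T_tool_cam" (4x4, takes a point from camera to tool coordinates, whose origin is the TCP and whose axes are the flange's). Camera axes: x right, y down, z forward; pixel columns grow to the right and rows downward; lengths in m; the calibration is good to about 2 mm. A picture is of the moment at which its call begins: read the wrist's pose just before it. There is no depth.
- robot.close_job(): hands the job in, once; it reports no verdict.
The state is a dict: "time": time; "joint_positions": joint angles; "qvel": joint speeds; "joint_torque": joint torques, N m; "tool_pos": TCP position; "ee_rot": TCP orientation; "wrist_force": force on the tool from outside, world axes, zero at the start; "wrist_torque": the same for the moment, N m; "width": finger opening in m.
Only numpy, scipy, OpenCV 4.12 (cv2) and the standard library are available. Lean on these libraries where they do the work, as an engineer would, in place of code of your own. Each camera call takes 0.05 s, during which the arm holds its last target. There are 200 camera calls.

TASK

Fill the free place in the blue delivery crate with the yellow tub from the counter, lowering it right down beside the other two before you let go. Then lay the wooden levelling batten across the crate's two long rims, its cleats outside them, right at the end on the robot's left, and draw it along the rims to the other end without lifting it, to prove that nothing stands above the rim. Then bring it back and leave it lying square across the middle of the crate, ready for the strap, with the other goods on the counter left where they are.

Things in the scene. Friction and masses are not known exactly. Their poses are not given: they have to be found in the camera images.
- crate: blue stacking crate, loose, 200 (its x) x 300 (y) x 120 mm high, turned at most 12 deg; +y end = left-hand end seen from the robot. Rim top at 120 mm, rim 14 mm wide; inside 172 (x) x 272 (y), floor at 5 mm. Long rims run along y. No partitions: places for three tubs at y = -91, 0, +91 mm, one free. 1.2 kg, each packed tub 0.5 kg. Origin: centre of underside, z up
- tub: the tub to load: clear oblong tub of yellow sweets, orange labels, upright on the counter. Body 158 (its x) x 82 (y) mm, 74 high, shoulder to 80.5; rigid white lid 56 (x) x 64 (y) mm from 80.5 to 106 mm; 0.4 to 0.65 kg. Grip the lid across x (56): the fingers stay over the tub's own shoulders. On the pad in the crate its lid is 6 mm below the rim. Origin: centre of underside, z up
- pad: brown cardboard pad, 150 (x) x 78 (y) x 3 mm, loose on the crate floor in the free place, its sides along the crate's: the tub stands on it, lying the same way. The tub has about 7 mm play at each end, 4 mm or more at each side. Origin: centre of its underside
- tub_a: oblong clear-plastic tub of green sweets with a white lid, same size as tub, already standing in the crate on its floor, long sides along the crate's x. Origin: centre of its underside, z up
- tub_b: oblong clear-plastic tub of red sweets with a white lid, same size as tub, already standing in the crate on its floor, long sides along the crate's x. Origin: centre of its underside, z up
- batten: wooden levelling batten lying on its cleats, 238 (its x) x 26 (y) mm, 0.18 kg. Bar 36 mm high, from 14 to 50 mm above the origin; under each end a dark cleat 14 mm deep, 214 mm clear between them: they hang outside the long rims, 7 mm play each side. On the rims its origin is 106 mm above the crate's. Grip at mid-length, fingertips not below the bar's underside. Origin: mid-length at cleat feet
- syrup: bystander: amber bottle with gold label, 64 mm across, 170 mm high, standing. Origin: centre of its underside
- jar: bystander: clear jar of dark green sweets with white lid, 110 mm across, 163 mm high, standing. Origin: centre of its underside
- scoop: bystander: steel scoop with black handle, 190 mm long, 36 mm high, lying. Origin: underside, where handle meets blade; blade along its +x
- tape: bystander: roll of brown packing tape, 104 mm across, 48 mm high, lying flat. Origin: centre of its underside
- tag: bystander: blank orange price card on a small stand, 90 mm wide, 120 mm high. Origin: centre of its underside
- carton: bystander: small closed cardboard carton, 120 x 90 x 70 mm high. Origin: centre of its underside
Mind the look-alikes: they are no part of the job. What is shaped like the batten but green is not meant.

How it is judged:
By the outcome, as a careful person would: the job done as asked, in the order asked, and still so for the second after the job is handed in, with the robot touching nothing.
It also fails if it takes over 67 s, if anything falls off the work surface, if the arm or the gripper's body presses on something with over 40 N, if the wrist force passes 120 N, or if a joint passes its speed limit or range.

## Working session

There is one attempt and no reset: what is moved stays moved. The work goes in short steps, Python scripts to look and compute and a tool call to move; the robot and the scene stay as the last step left them, time stands still between calls to the robot, and variables do not carry over. Pictures are saved under pics/ and viewed, about 8 in all and at most 12, crops included, and the job is handed in when it is done.

Besides the shell and the picture viewer there is one more tool, called after "Emit:" by a JSON object that holds its "op" and its "data". step_arm: Moves the arm, as the interface text tells. Its arguments: {"type":"object","properties":{"plan":{"type":"array"}},"required":["plan"]}

```bash
mkdir -p pics; cat > h.py <<'E'
import numpy as np, cv2
from bench import robot, cams
from scipy.spatial.transform import Rotation as R
def snap(n):
    o=robot.get_obs(); s=cams.snapshot(n); K=np.array(s["camera_matrix"])
    if "T_tool_cam" in s:
        T=np.eye(4); r=np.array(o["ee_rot"]); T[:3,:3]=R.from_euler('xyz',r).as_matrix() if r.size==3 else r.reshape(3,3)
        T[:3,3]=o["tool_pos"]; T=T@np.array(s["T_tool_cam"]); return s["frame"],K,T[:3,3],T[:3,:3]
    a=np.array(s["attitude"]); A=a if a.size==9 else R.from_euler('xyz',a).as_matrix()
    return s["frame"],K,np.array(s["origin"]),A
def ray(K,o,A,uv,z):
    uv=np.atleast_2d(np.array(uv,float)); d=np.c_[uv,np.ones(len(uv))]@np.linalg.inv(K).T@A.T
    return o+d*((z-o[2])/d[:,2])[:,None]
def save(n,f): cv2.imwrite("pics/"+n+".png",f[...,::-1])
E
python3 - <<'E'
from h import *
print(robot.get_obs())
for n in("top","scene"):
    s=cams.snapshot(n); print(n,s["camera_matrix"],s["origin"],s["attitude"]); save(n+"0",s["frame"])
    np.savez(n+"0.npz",**{k:np.array(v) for k,v in s.items()})
E
```

```text
{'time': 0.0, 'joint_positions': array([-1.34809440e+00,  8.79715996e-02,  1.37222755e+00, -2.06035389e-05,
        1.68359757e+00, -1.03148558e-01]), 'qvel': array([ 5.58053964e-04, -5.03267527e-04,  1.99617570e-04, -2.32028170e-04,
        2.33478698e-04,  2.97569448e-05]), 'joint_torque': array([-2.08889905e-03, -3.40183961e+01, -3.02425361e+01,  7.16505619e-02,
        3.29523382e-02, -1.54313648e-04]), 'tool_pos': array([ 0.17590631, -0.52053981,  0.20430865]), 'ee_rot': array([-3.13939819e+00, -2.06574961e-04,  3.25847963e-01]), 'wrist_force': array([ 0.1354416 ,  0.66768231, -0.55051114]), 'wrist_torque': array([ 0.04213928, -0.00507869, -0.02489651]), 'width': 0.09423586897780376}
top [[471.20569687   0.         311.40946497]
 [  0.         471.20569687 196.22382605]
 [  0.           0.           1.        ]] [ 0.22164203 -0.07550717  1.47519236] [-2.94311759 -0.00583547 -1.56328047]
scene [[396.84201338   0.         313.45152898]
 [  0.         396.84201338 200.330356  ]
 [  0.           0.           1.        ]] [ 1.0977538  -0.72704323  0.67781899] [-2.21189757e+00 -2.03352531e-03  7.20966473e-01]
```

View pics/top0.png

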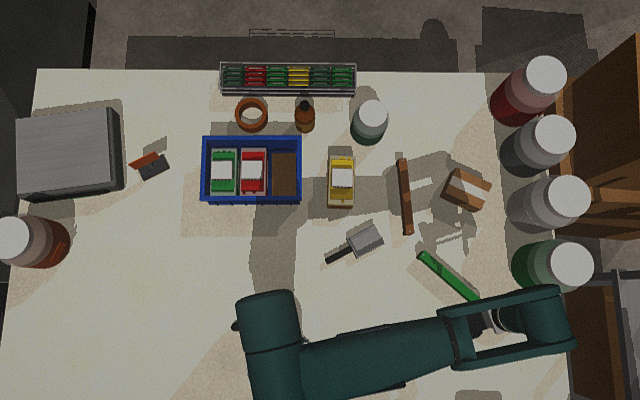

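View pics/scene0.png

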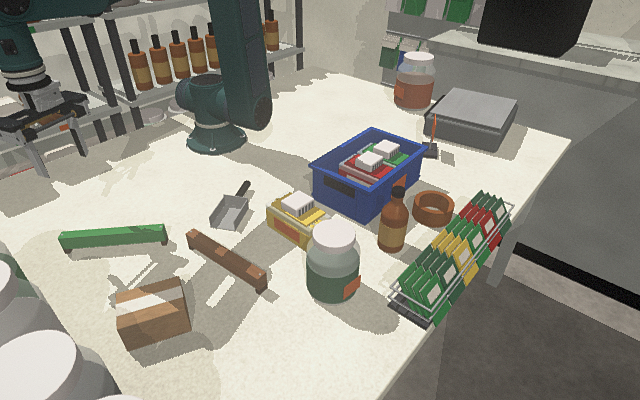

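Top view: the crate is at (251,170), with its free place and brown pad at (285,173), the robot's right (-y) end. The yellow tub is at (341,181) with its lid at (342,177). There are two batten shapes, brown at (404,197) and green at (447,275). The brown wooden one is meant. Next I measure, with one enlarged crop to confirm.

```bash
python3 - <<'E'
from h import *
s=dict(np.load("top0.npz")); f=s["frame"];K=s["camera_matrix"];o=s["origin"];A=R.from_euler('xyz',s["attitude"]).as_matrix()
hsv=cv2.cvtColor(f,cv2.COLOR_RGB2HSV)
def m(lo,hi,box,z,name):
    k=cv2.inRange(hsv,np.array(lo),np.array(hi)); q=np.zeros_like(k);x0,y0,x1,y1=box;q[y0:y1,x0:x1]=k[y0:y1,x0:x1]
    c=max(cv2.findContours(q,cv2.RETR_EXTERNAL,cv2.CHAIN_APPROX_NONE)[0],key=cv2.contourArea)
    P=ray(K,o,A,c[:,0,:],z)[:,:2].astype(np.float32)*1000
    r=cv2.minAreaRect(P); b=cv2.boxPoints(r)
    e=b-np.roll(b,1,0); l=np.linalg.norm(e,axis=1);i=l.argmax()
    print(name,np.round(r[0]),np.round(r[1]),"long axis deg",round(np.degrees(np.arctan2(e[i,1],e[i,0]))%180,1), cv2.minAreaRect(c)[0])
m((105,120,40),(125,255,255),(190,125,310,215),.12,"crate rim")
m((0,0,150),(180,70,255),(325,165,358,190),.106,"tub lid")
m((15,90,60),(35,255,255),(320,140,362,215),.074,"tub body")
m((3,60,40),(18,220,200),(392,150,418,240),.05,"batten")
m((3,40,30),(20,220,200),(268,145,302,200),.008,"pad")
m((0,0,150),(180,70,255),(236,155,270,190),.111-.003,"lid red")
m((0,0,150),(180,70,255),(207,155,236,190),.111-.003,"lid grn")
save("c1",cv2.resize(f[120:305,190:500],None,fx=2.5,fy=2.5,interpolation=cv2.INTER_CUBIC))
E
```

```text
crate rim [575.  99.] [211. 298.] long axis deg 90.7 (250.5, 169.5)
tub lid [ 555. -173.] [60. 52.] long axis deg 89.9 (342.0, 177.5)
tub body [ 557. -174.] [ 73. 147.] long axis deg 176.5 (341.686767578125, 179.5116729736328)
batten [ 512. -370.] [243.  34.] long axis deg 3.9 (404.75079345703125, 196.3204345703125)
pad [589.   8.] [139.  74.] long axis deg 0.8 (283.4999694824219, 173.99998474121094)
lid red [578. 100.] [49. 60.] long axis deg 90.5 (251.0, 169.0)
lid grn [575. 190.] [53. 60.] long axis deg 92.4 (221.0, 169.5)
```

View pics/c1.png

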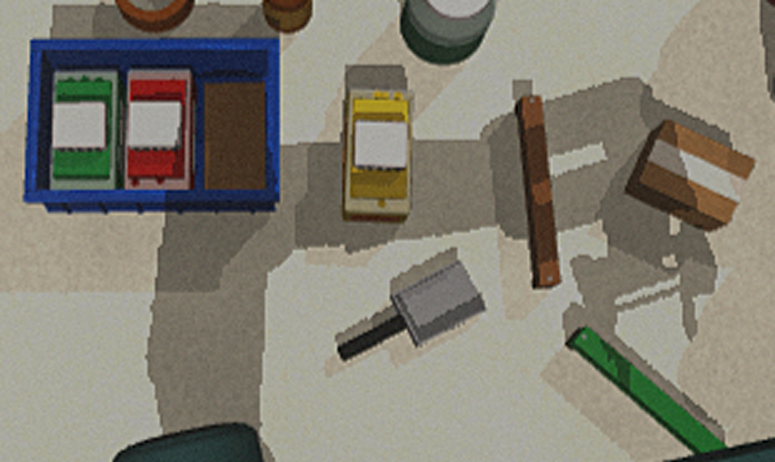

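The brown wooden batten is confirmed at top px (404,196), about (512,-370), long axis about 4°. The green bar is the decoy. The free place is at about (589,8) and the tub at about (556,-173). I'm moving above the tub.

Emit:
{"op": "step_arm", "data": {"plan": [[[30,30,30,0.12,100],[60,55,46,0.24,100],[90,82,46,0.36,100],[120,110,46,0.48,100],[150,137,46,0.6,100],[180,165,46,0.72,100],[210,192,46,0.84,100],[240,220,46,0.96,100]]]}}

```text
time: 0.77
tool_pos: [0.4141, -0.302, 0.2511]
ee_rot: [-3.141, -0.0, 1.292]
wrist_force: [0.7, -1.4, -0.2]
width: 0.0942
```

Emit:
{"op": "step_arm", "data": {"plan": [[[28,26,0,0.12,100],[56,51,0,0.24,100],[83,77,0,0.285,100],[110,102,0,0.285,100],[138,128,0,0.285,100],[138,128,0,0.285,100],[138,128,0,0.285,100]]]}}

```text
time: 1.35
tool_pos: [0.5517, -0.1742, 0.2502]
ee_rot: [-3.139, -0.001, 1.574]
wrist_force: [0.2, -1.5, 0.3]
width: 0.0941
```

```bash
python3 - <<'E'
from h import *
o=robot.get_obs();print(o["time"],o["tool_pos"],o["ee_rot"],o["joint_positions"])
f,K,c,A=snap("wrist"); save("w1",f); np.savez("w1.npz",f=f,K=K,c=c,A=A); print(c,A)
print(np.array(cams.snapshot("wrist")["T_tool_cam"]))
E
```

```text
1.35 [ 0.55172693 -0.17421599  0.25019907] [-3.13932129e+00 -6.44489752e-04  1.57438920e+00] [-4.03651599e-01  1.49350427e-01  1.21432762e+00 -3.14741897e-04
  1.78025546e+00 -4.07310288e-01]
[ 0.55335271 -0.10947006  0.42864866] [[ 0.99999275  0.00360317 -0.00123411]
 [ 0.00322927 -0.97392335 -0.2268543 ]
 [-0.00201932  0.22684866 -0.97392793]]
[[-3.65148981e-04 -9.73783709e-01 -2.27475615e-01  6.48583361e-02]
 [ 9.99999902e-01 -4.12742665e-04  1.61657497e-04  1.45455038e-03]
 [-2.51308329e-04 -2.27475533e-01  9.73783764e-01 -1.78410683e-01]
 [ 0.00000000e+00  0.00000000e+00  0.00000000e+00  1.00000000e+00]]
```

View pics/w1.png

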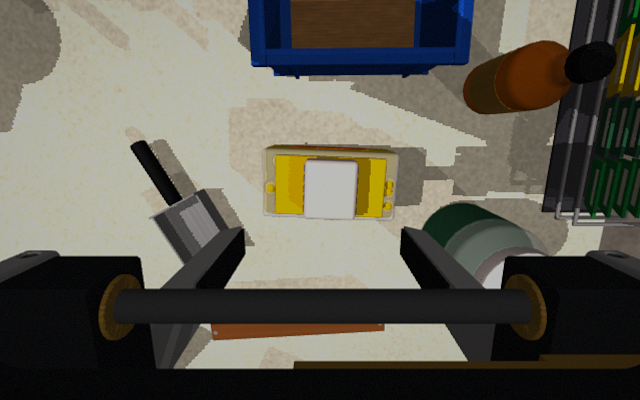

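Wrist view: tub lid centred at about (330,189), body (264-398,147-219), crate's near end rim at about y=60 px. Next I measure these.

```bash
python3 - <<'E'
from h import *
s=dict(np.load("w1.npz")); f,K,c,A=[s[k] for k in("f","K","c","A")]
hsv=cv2.cvtColor(f,cv2.COLOR_RGB2HSV)
def m(k,box,z,name):
    q=np.zeros_like(k);x0,y0,x1,y1=box;q[y0:y1,x0:x1]=k[y0:y1,x0:x1]
    cc=max(cv2.findContours(q,cv2.RETR_EXTERNAL,cv2.CHAIN_APPROX_NONE)[0],key=cv2.contourArea)
    P=ray(K,c,A,cc[:,0,:],z)[:,:2].astype(np.float32)*1000
    r=cv2.minAreaRect(P); b=cv2.boxPoints(r); e=b-np.roll(b,1,0); a=np.degrees(np.arctan2(e[0,1],e[0,0]))
    print(name,np.round(r[0],1),np.round(r[1],1),"yaw mod90",round((a+45)%90-45,1),cv2.boundingRect(cc))
m(cv2.inRange(hsv,(0,0,130),(180,60,255)),(290,150,372,230),.106,"lid")
m(cv2.inRange(hsv,(18,60,60),(35,255,255)),(255,140,405,228),.078,"sweets")
m(cv2.inRange(hsv,(105,120,40),(125,255,255)),(230,0,490,75),.12,"crate end")
m(cv2.inRange(hsv,(8,60,20),(22,255,255)),(285,0,420,60),.008,"pad")
E
```

```text
lid [ 561.8 -176.6] [87.2 74. ] yaw mod90 0.2 (290, 160, 82, 70)
sweets [ 561.7 -166.4] [ 79.2 149.3] yaw mod90 -2.0 (264, 144, 133, 74)
crate end [586.2 -28.9] [198.7  60.9] yaw mod90 0.1 (248, 0, 226, 75)
pad [588.8  16. ] [149.2  51.8] yaw mod90 0.2 (291, 0, 124, 48)
```

```bash
python3 - <<'E'
from h import *
s=dict(np.load("w1.npz")); f,K,c,A=[s[k] for k in("f","K","c","A")]
hsv=cv2.cvtColor(f,cv2.COLOR_RGB2HSV)
print(hsv[190,255:405:6].tolist()); print(hsv[150:230:4,330].tolist())
k=cv2.inRange(hsv,(0,0,120),(180,25,255)); q=np.zeros_like(k);q[150:228,295:368]=k[150:228,295:368]
q=cv2.morphologyEx(q,cv2.MORPH_OPEN,np.ones((5,5)))
cc=max(cv2.findContours(q,cv2.RETR_EXTERNAL,cv2.CHAIN_APPROX_NONE)[0],key=cv2.contourArea)
P=ray(K,c,A,cc[:,0,:],.106)[:,:2].astype(np.float32)*1000
print(cv2.minAreaRect(P),cv2.boundingRect(cc))
# long near edge of body at shoulder height z=.0775: y edge row per column
for u in (285,380):
    print(u,hsv[208:226,u].tolist())
E
```

```text
[[32, 19, 188], [23, 41, 186], [25, 224, 188], [23, 255, 150], [26, 255, 187], [26, 255, 188], [24, 255, 184], [24, 255, 185], [22, 118, 123], [30, 3, 186], [38, 5, 188], [36, 7, 187], [30, 5, 186], [23, 5, 188], [30, 8, 189], [36, 7, 188], [24, 7, 186], [20, 121, 78], [23, 255, 131], [24, 255, 150], [26, 255, 188], [26, 255, 188], [27, 255, 191], [23, 77, 162], [22, 45, 107]]
[[23, 144, 85], [23, 75, 159], [22, 199, 96], [8, 28, 175], [30, 5, 187], [40, 4, 187], [30, 4, 186], [38, 5, 187], [36, 7, 188], [35, 8, 189], [30, 7, 187], [36, 7, 188], [23, 5, 187], [30, 5, 187], [42, 7, 190], [30, 8, 187], [30, 9, 188], [8, 29, 176], [30, 16, 186], [30, 16, 187]]
((559.6287231445312, -176.97479248046875), (69.15674591064453, 52.15281677246094), 87.90033721923828) (304, 162, 52, 66)
285 [[26, 255, 188], [26, 255, 186], [26, 255, 188], [26, 255, 189], [26, 255, 189], [24, 253, 168], [21, 39, 176], [26, 12, 172], [30, 13, 153], [30, 19, 179], [30, 20, 189], [30, 23, 188], [30, 20, 187], [30, 19, 188], [30, 18, 187], [34, 11, 187], [26, 10, 187], [30, 15, 188]]
380 [[26, 255, 188], [26, 255, 191], [26, 255, 189], [26, 255, 188], [26, 255, 191], [26, 255, 191], [25, 255, 190], [26, 255, 188], [24, 255, 185], [22, 110, 170], [23, 27, 168], [18, 19, 161], [20, 36, 150], [21, 44, 168], [22, 43, 173], [20, 43, 174], [25, 35, 184], [30, 23, 187]]
```

Tub lid is at about (560,-173), yaw about -2°. I'll descend on it and close.

Emit:
{"op": "step_arm", "data": {"plan": [[[8,1,-25,-0.037,100],[8,1,-55,-0.037,100],[8,1,-85,-0.037,100],[8,1,-115,-0.037,100],[8,1,-140,-0.037,100],[8,1,-155,-0.037,100],[8,1,-164,-0.037,100],[8,1,-164,-0.037,100]]]}}

```text
time: 2.12
tool_pos: [0.5568, -0.1755, 0.0851]
ee_rot: [-3.137, -0.001, 1.531]
wrist_force: [-1.5, 0.3, -0.3]
width: 0.094
```

Emit:
{"op": "step_arm", "data": {"plan": [[[0,0,0,0,50],[0,0,0,0,30],[0,0,0,0,30],[0,0,0,0,30],[0,0,0,0,30],[0,0,0,0,30]]]}}

```text
time: 2.62
tool_pos: [0.5595, -0.1749, 0.0882]
ee_rot: [3.14, 0.0, 1.534]
wrist_force: [1.2, 0.3, -1.0]
width: 0.0575
```

Gripped at 57.5 mm. I'll lift and stop just short of the crate to look.

Emit:
{"op": "step_arm", "data": {"plan": [[[0,0,10,0,28],[0,0,30,0,28],[0,0,60,0,28],[0,0,95,0,28],[0,0,130,0,28],[0,0,165,0,28],[0,20,190,0.02,28],[0,40,200,0.037,28]]]}}

```text
time: 3.28
tool_pos: [0.5599, -0.1354, 0.2922]
ee_rot: [3.136, 0.002, 1.57]
wrist_force: [1.2, 0.0, -4.4]
width: 0.0558
```

Emit:
{"op": "step_arm", "data": {"plan": [[[10,20,5,0,28],[20,40,5,0,28],[28,45,5,0,28],[28,45,5,0,28],[28,45,5,0,28]]]}}

```text
time: 3.7
tool_pos: [0.5867, -0.09, 0.291]
ee_rot: [-3.138, 0.0, 1.571]
wrist_force: [-0.8, -0.0, -5.8]
width: 0.0558
```

```bash
python3 - <<'E'
from h import *
o=robot.get_obs();print(o["time"],o["tool_pos"],o["ee_rot"],o["width"],o["wrist_force"])
f,K,c,A=snap("wrist"); save("w2",f); np.savez("w2.npz",f=f,K=K,c=c,A=A)
E
```

```text
3.7 [ 0.58670047 -0.08995937  0.29095817] [-3.13805015e+00  2.57973246e-04  1.57124695e+00] 0.05579575703281553 [-0.80087484 -0.02608076 -5.75187322]
```

View pics/w2.png

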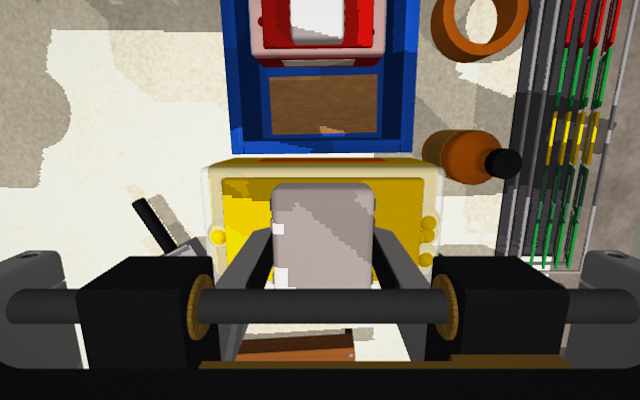

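The tub is held level. The pad spans about (264-380,74-137), the crate's rim end corners are at about (232,153) and (413,152), and the red tub is above. Next I compute the place pose.

```bash
python3 - <<'E'
from h import *
s=dict(np.load("w2.npz")); f,K,c,A=[s[k] for k in("f","K","c","A")]
hsv=cv2.cvtColor(f,cv2.COLOR_RGB2HSV)
def m(k,box,z,name):
    q=np.zeros_like(k);x0,y0,x1,y1=box;q[y0:y1,x0:x1]=k[y0:y1,x0:x1]
    q=cv2.morphologyEx(q,cv2.MORPH_OPEN,np.ones((3,3)))
    cc=max(cv2.findContours(q,cv2.RETR_EXTERNAL,cv2.CHAIN_APPROX_NONE)[0],key=cv2.contourArea)
    P=ray(K,c,A,cc[:,0,:],z)[:,:2].astype(np.float32)*1000
    r=cv2.minAreaRect(P); b=cv2.boxPoints(r); e=b-np.roll(b,1,0); a=np.degrees(np.arctan2(e[0,1],e[0,0]))
    print(name,np.round(r[0],1),np.round(r[1],1),"yaw",round((a+45)%90-45,1),cv2.boundingRect(cc))
blue=cv2.inRange(hsv,(105,120,40),(125,255,255))
m(blue,(210,0,430,156),.12,"crate")
m(cv2.inRange(hsv,(8,60,20),(22,255,255)),(250,66,395,145),.008,"pad")
# outer rim edges: per row leftmost/rightmost blue
for z in (.12,):
  for side in (0,1):
    pts=[(np.flatnonzero(blue[v,210:430])[-side]+210,v) for v in range(5,145,5)]
    P=ray(K,c,A,pts,z)*1000; k=np.polyfit(P[:,1],P[:,0],1); print("x at y=0,slope deg",k[1],np.degrees(np.arctan(-k[0])),P[0,:2],P[-1,:2])
pts=[(u,np.flatnonzero(blue[:165,u])[-1]) for u in range(245,405,10)]
P=ray(K,c,A,pts,.12)*1000; k=np.polyfit(P[:,0],P[:,1],1); print("end y",P[:,1].mean(),"deg",np.degrees(np.arctan(k[0])))
# held lid
m(cv2.inRange(hsv,(0,0,60),(180,40,255)),(268,180,375,290),c[2]-.178+.022,"heldlid")
# red tub front bottom edge / lid
m(cv2.inRange(hsv,(0,0,120),(180,25,255)),(280,0,350,45),.111,"redlid")
print(c)
E
```

```text
crate [585.8  25.6] [198.6 151.2] yaw 0.5 (220, 0, 200, 154)
pad [588.9   8.9] [148.7  76.8] yaw 1.4 (270, 75, 107, 59)
x at y=0,slope deg 487.6544692717678 0.6651534277745526 [486.64375514  95.84798844] [487.88569323 -36.28813399]
x at y=0,slope deg 684.8023952470089 0.5368817527600408 [684.01152549  95.64015538] [685.64994889 -36.25040627]
end y -49.312104625500226 deg 0.7432556532433872
heldlid [587.5 -80.8] [57.9 58.1] yaw 0.1 (268, 184, 107, 106)
redlid [581.8  86.2] [34.5 54.9] yaw -0.1 (290, 0, 54, 38)
[ 0.58875983 -0.0250524   0.46934791]
```

```bash
python3 - <<'E'
from h import *
s=dict(np.load("w2.npz")); f,K,c,A=[s[k] for k in("f","K","c","A")]
for v,z in ((164,.281),(167,.285),(160,.279),(184,.310),(190,.310)): print(v,z,ray(K,c,A,(320,v),z)[0]*1000)
print([(v,f[v,300].tolist()) for v in range(154,194,2)])
E
```

```text
164 0.281 [586.83068835 -45.2110208  281.        ]
167 0.285 [586.86901261 -46.54316978 285.        ]
160 0.279 [586.81382718 -43.01392814 279.        ]
184 0.31 [587.11228371 -52.37764124 310.        ]
190 0.31 [587.10756415 -55.51794043 310.        ]
[(154, [234, 234, 210]), (156, [244, 247, 244]), (158, [114, 56, 16]), (160, [105, 38, 0]), (162, [130, 74, 0]), (164, [123, 101, 16]), (166, [119, 109, 64]), (168, [172, 156, 110]), (170, [194, 182, 134]), (172, [210, 198, 151]), (174, [219, 207, 161]), (176, [226, 214, 169]), (178, [125, 94, 0]), (180, [155, 122, 0]), (182, [141, 114, 36]), (184, [108, 100, 98]), (186, [112, 104, 101]), (188, [122, 114, 109]), (190, [149, 137, 133]), (192, [154, 143, 138])]
```

Tub centre is at tool +3 mm in y. The same image gives a shift of about +97 mm in y, 0 in x, and +0.011 turn. I move over, then lower.

Emit:
{"op": "step_arm", "data": {"plan": [[[0,25,0,0.011,28],[0,55,0,0.011,28],[0,80,0,0.011,28],[0,97,0,0.011,28],[0,97,-15,0.011,28],[0,97,-40,0.011,28],[0,97,-60,0.011,28],[0,97,-60,0.011,28]]]}}

```text
time: 4.42
tool_pos: [0.5839, 0.0062, 0.2263]
ee_rot: [-3.13, -0.0, 1.58]
wrist_force: [-1.5, 0.1, -6.8]
width: 0.0562
```

```bash
python3 - <<'E'
from h import *
o=robot.get_obs();print(o["time"],o["tool_pos"],o["ee_rot"],o["width"],o["wrist_force"])
f,K,c,A=snap("wrist"); np.savez("w3.npz",f=f,K=K,c=c,A=A)
g=snap("top"); 
save("w3",f)
E
```

```text
4.4167 [0.58392157 0.00622035 0.2262649 ] [-3.12978019e+00 -3.99864741e-04  1.58033650e+00] 0.05615537422727462 [-1.53751948  0.10894189 -6.79871911]
```

View pics/w3.png

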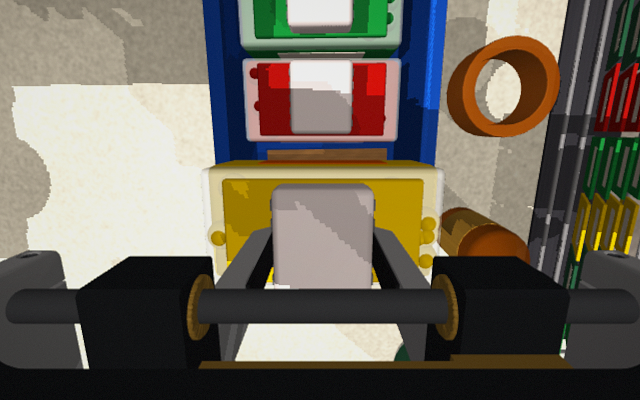

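Tub in the jaws sits between the rims (left about 212, right about 437 px), with the red tub's near edge at row about 140. I check the alignment in this same view.

```bash
python3 - <<'E'
from h import *
s=dict(np.load("w3.npz")); f,K,c,A=[s[k] for k in("f","K","c","A")]
hsv=cv2.cvtColor(f,cv2.COLOR_RGB2HSV); blue=cv2.inRange(hsv,(105,120,40),(125,255,255))
blue=cv2.morphologyEx(blue,cv2.MORPH_OPEN,np.ones((3,3)))
for side in (0,1):
    pts=[(np.flatnonzero(blue[v,195:455])[-side]+195,v) for v in range(20,150,5)]
    P=ray(K,c,A,pts,.12)*1000;k=np.polyfit(P[:,1],P[:,0],1); print("rim x at y=10:",np.polyval(k,10),np.degrees(np.arctan(-k[0])))
zt=c[2]-.178-.0865
print("held tub sides x", ray(K,c,A,[(204,175),(440,175)],zt+.078)[:,0]*1000, "far edge y",ray(K,c,A,(320,166),zt+.078)[0,1]*1000)
for x in range(250,400,20): pass
print("red near edge y (z .083) rows 138,141:",ray(K,c,A,[(320,138),(320,141)],.083)[:,1]*1000)
lid=cv2.inRange(hsv,(0,0,80),(180,30,255))
print([int(v) for v in (lambda a:(a[0],a[-1]))(np.flatnonzero(lid[250,262:385])+262)], ray(K,c,A,[(272,250),(373,250)],zt+.106)[:,0]*1000, zt)
E
```

```text
rim x at y=10: 487.6952912742681 0.821802780362507
rim x at y=10: 684.2165151943509 0.38984726071833237
held tub sides x [513.94535407 655.12139812] far edge y 49.96977116006547
red near edge y (z .083) rows 138,141: [62.82494794 59.86581391]
[273, 384] [558.57332355 612.88346359] 0.14018640859719708
```

Aligned within about 1 mm. I keep lowering.

Emit:
{"op": "step_arm", "data": {"plan": [[[1,1,-15,0,28],[1,1,-30,0,28],[1,1,-45,0,28],[1,1,-60,0,28],[1,1,-75,0,28],[1,1,-90,0,28],[1,1,-105,0,28],[1,1,-105,0,28]]]}}

```text
time: 5.18
tool_pos: [0.5871, 0.0075, 0.126]
ee_rot: [-3.138, -0.0, 1.581]
wrist_force: [-1.3, 0.0, -5.8]
width: 0.0557
```

Emit:
{"op": "step_arm", "data": {"plan": [[[0,0,-6,0,28],[0,0,-12,0,28],[0,0,-18,0,28],[0,0,-22,0,28],[0,0,-22,0,28],[0,0,-22,0,28]]]}}

```text
time: 5.68
tool_pos: [0.588, 0.0082, 0.1054]
ee_rot: [-3.141, 0.0, 1.582]
wrist_force: [0.8, -0.2, -4.8]
width: 0.0561
```

Emit:
{"op": "step_arm", "data": {"plan": [[[0,0,-3,0,28],[0,0,-6,0,28],[0,0,-8,0,28],[0,0,-8,0,28],[0,0,-8,0,28]]]}}

```text
time: 6.1
tool_pos: [0.5882, 0.0082, 0.0978]
ee_rot: [3.141, 0.0, 1.582]
wrist_force: [-0.4, -0.8, -3.2]
width: 0.0558
```

Emit:
{"op": "step_arm", "data": {"plan": [[[0,0,-1,0,28],[0,0,-2,0,28],[0,0,-2,0,28],[0,0,-2,0,28]]]}}

```text
time: 6.43
tool_pos: [0.5884, 0.0077, 0.0973]
ee_rot: [3.14, 0.001, 1.582]
wrist_force: [-3.0, -2.4, 5.6]
width: 0.0556
```

Contact at TCP z of about 97 mm, as expected for tub on pad. I release and rise.

Emit:
{"op": "step_arm", "data": {"plan": [[[0,0,0,0,60],[0,0,0,0,90],[0,0,0,0,90],[0,0,0,0,90],[0,0,8,0,90],[0,0,20,0,90],[0,0,45,0,90],[0,0,80,0,90]]]}}

```text
time: 7.1
tool_pos: [0.5865, 0.0084, 0.1741]
ee_rot: [-3.136, -0.001, 1.582]
wrist_force: [0.3, -0.6, 0.5]
width: 0.0847
```

Emit:
{"op": "step_arm", "data": {"plan": [[[0,0,35,0,90],[0,0,75,0,90],[-5,-40,110,0,90],[-10,-80,110,-0.05,90],[-10,-100,110,-0.05,90],[-10,-100,110,-0.05,90],[-10,-100,110,-0.05,90]]]}}

```text
time: 7.68
tool_pos: [0.5782, -0.093, 0.2869]
ee_rot: [3.139, -0.0, 1.529]
wrist_force: [0.1, -0.2, 0.1]
width: 0.0845
```

```bash
python3 - <<'E'
from h import *
o=robot.get_obs();print(o["time"],o["tool_pos"],o["ee_rot"],o["width"],o["wrist_force"])
f,K,c,A=snap("wrist"); np.savez("w4.npz",f=f,K=K,c=c,A=A)
save("w4",f)
E
```

```text
7.6833 [ 0.57823183 -0.09295178  0.28685562] [ 3.13948769e+00 -1.60245351e-04  1.52930291e+00] 0.084523335981663 [ 0.10191755 -0.21763399  0.05718206]
```

View pics/w4.png

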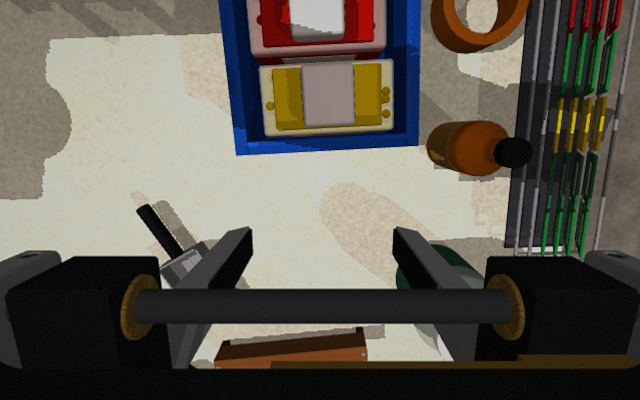

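The yellow tub stands flat between end wall and red tub (px 264-396, 60-135), and the crate is unmoved. Next I go to the batten with a quarter turn, standing off toward the base for a look.

Emit:
{"op": "step_arm", "data": {"plan": [[[-12,-22,0,-0.11,90],[-24,-44,0,-0.22,90],[-36,-66,0,-0.33,90],[-48,-88,0,-0.44,90],[-60,-110,0,-0.55,90],[-72,-132,0,-0.66,90],[-84,-154,0,-0.77,90],[-96,-176,0,-0.88,90]]]}}

```text
time: 8.4
tool_pos: [0.4821, -0.267, 0.2855]
ee_rot: [-3.141, -0.001, 0.649]
wrist_force: [-0.1, 0.1, -0.1]
width: 0.0846
```

Emit:
{"op": "step_arm", "data": {"plan": [[[-12,-22,0,-0.11,90],[-24,-44,0,-0.22,90],[-36,-66,0,-0.33,90],[-48,-88,0,-0.44,90],[-52,-101,0,-0.55,90],[-52,-101,0,-0.58,90],[-52,-101,0,-0.58,90]]]}}

```text
time: 8.98
tool_pos: [0.4305, -0.3682, 0.2851]
ee_rot: [-3.14, 0.0, 0.072]
wrist_force: [1.0, 0.6, -0.0]
width: 0.0844
```

```bash
python3 - <<'E'
from h import *
o=robot.get_obs();print(o["time"],o["tool_pos"],o["ee_rot"],o["joint_positions"])
f,K,c,A=snap("wrist"); np.savez("w5.npz",f=f,K=K,c=c,A=A)
save("w5",f)
E
```

```text
8.9833 [ 0.43052182 -0.36821441  0.28511738] [-3.14042537e+00  1.86466515e-04  7.20135606e-02] [-8.07998933e-01  1.24045959e-01  1.17411216e+00  6.23192778e-04
  1.84445296e+00  6.90952057e-01]
```

View pics/w5.png

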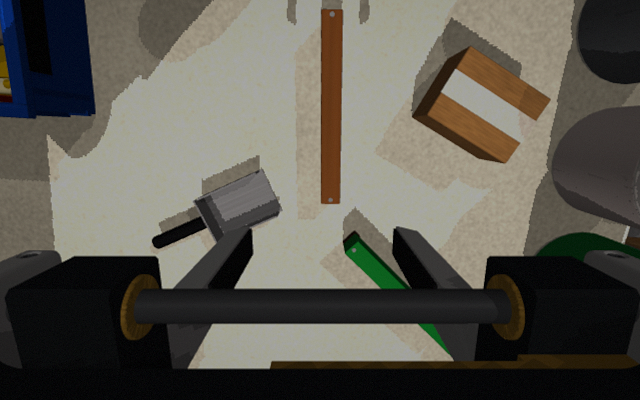

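The batten shows whole, (322-342, 9-203) px, nearly aligned with the tool. The green look-alike is lower right.

```bash
python3 - <<'E'
from h import *
s=dict(np.load("w5.npz")); f,K,c,A=[s[k] for k in("f","K","c","A")]
hsv=cv2.cvtColor(f,cv2.COLOR_RGB2HSV)
k=cv2.inRange(hsv,(3,100,50),(18,255,255)); q=np.zeros_like(k);q[0:215,312:352]=k[0:215,312:352]
cc=max(cv2.findContours(q,cv2.RETR_EXTERNAL,cv2.CHAIN_APPROX_NONE)[0],key=cv2.contourArea)
P=ray(K,c,A,cc[:,0,:],.05)[:,:2].astype(np.float32)*1000
r=cv2.minAreaRect(P);b=cv2.boxPoints(r);e=b-np.roll(b,1,0);i=np.linalg.norm(e,axis=1).argmax()
print(r,"axis deg",np.degrees(np.arctan2(e[i,1],e[i,0])),cv2.boundingRect(cc))
# crate re-check (w4)
s=dict(np.load("w4.npz")); f,K,c,A=[s[k] for k in("f","K","c","A")]
blue=cv2.inRange(cv2.cvtColor(f,cv2.COLOR_RGB2HSV),(105,120,40),(125,255,255));blue=cv2.morphologyEx(blue,cv2.MORPH_OPEN,np.ones((3,3)))
for side in (0,1):
    pts=[(np.flatnonzero(blue[v,210:430])[-side]+210,v) for v in range(5,140,5)]
    P=ray(K,c,A,pts,.12)*1000;k=np.polyfit(P[:,1],P[:,0],1); print("rim x at y=0",k[1],np.degrees(np.arctan(-k[0])))
pts=[(u,np.flatnonzero(blue[:165,u])[-1]) for u in range(250,405,10)]
P=ray(K,c,A,pts,.12)*1000; k=np.polyfit(P[:,0],P[:,1],1); print("end y",P[:,1].mean(),"deg",np.degrees(np.arctan(k[0])))
E
```

```text
((519.0444946289062, -373.3478088378906), (235.7161865234375, 25.084177017211914), 4.0557050704956055) axis deg -175.94429 (321, 9, 22, 195)
rim x at y=0 487.5847294265681 0.6368898187702224
rim x at y=0 684.8140482309609 0.5316262067341175
end y -49.442585563481614 deg 0.7283090823218686
```

Emit:
{"op": "step_arm", "data": {"plan": [[[30,-2,0,0,90],[65,-5,-20,0,90],[88,-5,-55,0,90],[88,-5,-95,0,90],[88,-5,-135,0,90],[88,-5,-170,0,90],[88,-5,-205,0,90],[88,-5,-225,0,90]]]}}

```text
time: 9.7
tool_pos: [0.5171, -0.3701, 0.0553]
ee_rot: [-3.136, 0.005, 0.076]
wrist_force: [-0.6, 0.4, -0.3]
width: 0.0842
```

Emit:
{"op": "step_arm", "data": {"plan": [[[0,0,-15,0,90],[0,0,-30,0,90],[0,0,-38,0,90],[0,0,-38,0,90],[0,0,-38,0,90]]]}}

```text
time: 10.12
tool_pos: [0.5187, -0.3729, 0.0227]
ee_rot: [-3.141, 0.0, 0.074]
wrist_force: [1.1, 0.6, 0.3]
width: 0.0843
```

Emit:
{"op": "step_arm", "data": {"plan": [[[0,0,-3,0,60],[0,0,-3,0,20],[0,0,-3,0,5],[0,0,-3,0,5],[0,0,-3,0,5],[0,0,-3,0,5],[0,0,-3,0,5],[0,0,-3,0,5]]]}}

```text
time: 10.78
tool_pos: [0.5181, -0.3738, 0.0196]
ee_rot: [3.141, -0.0, 0.072]
wrist_force: [-0.2, 0.1, -0.0]
width: 0.0348
```

Emit:
{"op": "step_arm", "data": {"plan": [[[0,0,5,0,5],[0,0,25,0,5],[0,0,60,0,5],[0,0,100,0,5],[0,0,140,0,5],[0,0,180,0,5],[0,0,220,0,5],[0,0,230,0,5]]]}}

```text
time: 11.45
tool_pos: [0.5198, -0.3752, 0.2586]
ee_rot: [3.132, -0.01, 0.072]
wrist_force: [1.1, -0.5, -0.7]
width: 0.0258
```

Width is 25.8 mm, so it is held, but the fingers closed late. I check how deep the batten sits in the jaws.

```bash
python3 - <<'E'
from h import *
o=robot.get_obs();print(o["tool_pos"],o["wrist_force"],o["width"])
f,K,c,A=snap("wrist"); np.savez("w6.npz",f=f,K=K,c=c,A=A)
g,*cam=snap("scene"); np.savez("s6.npz",f=g,K=cam[0],c=cam[1],A=cam[2])
K2,c2,A2=cam; p=(np.array([.52,-.375,.25])-c2)@A2; uv=(K2@p)[:2]/p[2]; print(uv)
u,v=[int(np.clip(a,110,m-110)) for a,m in zip(uv,(640,400))]
a=cv2.resize(g[v-100:v+100,max(0,u-105):u+105],None,fx=2,fy=2,interpolation=cv2.INTER_CUBIC)
b=cv2.resize(f[:360,150:500],(389,400)); save("x6",np.hstack([a,b]))
E
```

```text
[ 0.51980553 -0.37524248  0.25863196] [ 1.13419654 -0.48947077 -0.68375189] 0.025768507128994207
[209.53507732 177.89509239]
```

View pics/x6.png

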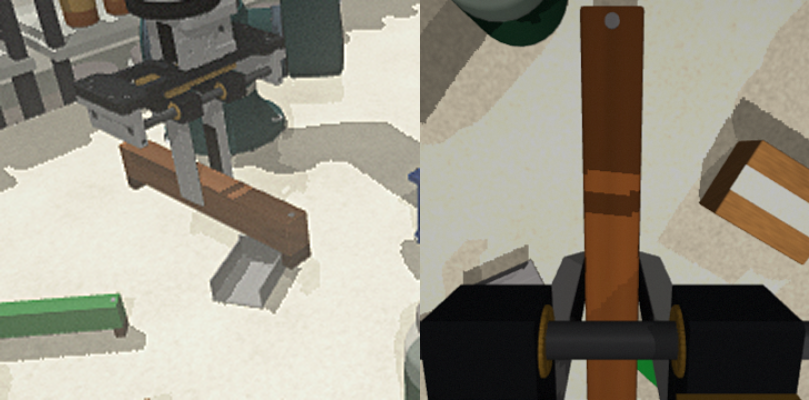

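Left: the batten hangs level, fingertips reaching about the bar's underside. Right: it is aligned with the jaws. I compute its lengthwise offset from the jaws while planning.

```bash
python3 - <<'E'
from h import *
s=dict(np.load("w6.npz")); f,K,c,A=[s[k] for k in("f","K","c","A")]
col=f[0:30,322].astype(int); print(col[:16].tolist())
T=np.array([.5198,-.3752,.2586])
for v in (5,7): 
    p=ray(K,c,A,(322.5,v),.2586+.031)[0]; print(p, "end from tool", (p-T)@np.array([np.cos(.072),np.sin(.072),0])*1000-119)
E
```

```text
[[123, 116, 101], [124, 117, 101], [128, 120, 106], [125, 118, 103], [125, 120, 106], [86, 68, 54], [64, 32, 11], [65, 34, 12], [66, 36, 16], [68, 37, 15], [67, 39, 22], [80, 71, 70], [82, 80, 81], [81, 79, 78], [81, 79, 80], [83, 80, 81]]
[ 0.6376545  -0.36742392  0.2896    ] end from tool -0.8914564305025579
[ 0.63689413 -0.36747845  0.2896    ] end from tool -1.6537709562972367
```

Emit:
{"op": "step_arm", "data": {"plan": [[[3,20,5,-0.01,5],[7,50,10,-0.03,5],[11,85,10,-0.062,5],[15,120,10,-0.062,5],[20,155,10,-0.062,5],[24,190,10,-0.062,5],[28,225,10,-0.062,5],[32,260,10,-0.062,5]]]}}

```text
time: 12.22
tool_pos: [0.5486, -0.1117, 0.2549]
ee_rot: [-3.139, 0.007, 0.01]
wrist_force: [-0.1, 0.6, -2.3]
width: 0.0258
```

Emit:
{"op": "step_arm", "data": {"plan": [[[4,35,0,0,5],[8,70,0,0,5],[12,105,0,0,5],[16,140,0,0,5],[20,175,0,0,5],[24,210,0,0,5],[26,235,0,0,5],[26,245,0,0,5]]]}}

```text
time: 12.88
tool_pos: [0.5745, 0.1347, 0.2545]
ee_rot: [-3.141, 0.008, 0.014]
wrist_force: [-0.1, 0.3, -1.6]
width: 0.0258
```

Emit:
{"op": "step_arm", "data": {"plan": [[[3,30,0,0,5],[6,60,0,0,5],[10,90,0,0,5],[10,101,0,0,5],[10,101,-20,0,5],[10,101,-50,0,5],[10,101,-65,0,5],[10,101,-65,0,5]]]}}

```text
time: 13.55
tool_pos: [0.5827, 0.2302, 0.1863]
ee_rot: [3.137, 0.014, 0.009]
wrist_force: [0.3, -0.6, -3.4]
width: 0.0256
```

```bash
python3 - <<'E'
from h import *
o=robot.get_obs();print(o["time"],o["tool_pos"],o["ee_rot"],o["wrist_force"],o["width"])
f,K,c,A=snap("wrist"); np.savez("w7.npz",f=f,K=K,c=c,A=A)
g,*cam=snap("top"); np.savez("t7.npz",f=g,K=cam[0],c=cam[1],A=cam[2])
a=cv2.resize(f[:300],(0,0),fx=.9,fy=.9); b=cv2.resize(g[100:240,150:342],None,fx=3,fy=2)[:, :576]
save("x7",np.vstack([a,b]))
E
```

```text
13.55 [0.58274667 0.23018449 0.186288  ] [3.13672422 0.01369278 0.00895861] [ 0.29398732 -0.58500391 -3.44080474] 0.025555825268019215
```

View pics/x7.png

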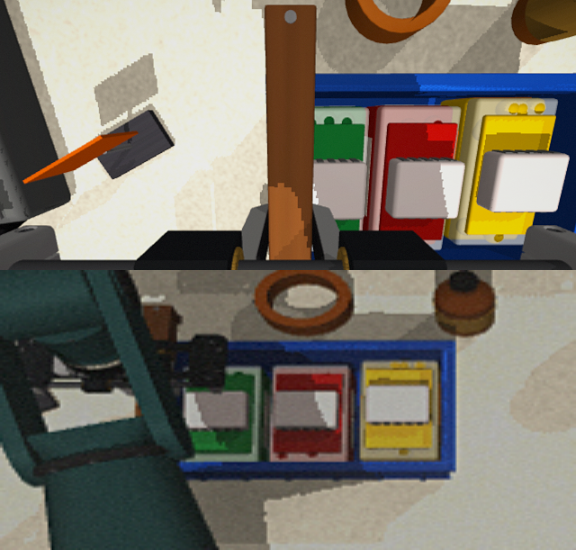

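Wrist view (0.9 scale): batten upright at cols 265-315 over the crate's left end, far long rim at rows 74-104, tag clear to the left. I check the x fit in the same image.

```bash
python3 - <<'E'
from h import *
s=dict(np.load("w7.npz")); f,K,c,A=[s[k] for k in("f","K","c","A")]
hsv=cv2.cvtColor(f,cv2.COLOR_RGB2HSV); blue=cv2.inRange(hsv,(105,120,40),(125,255,255));blue=cv2.morphologyEx(blue,cv2.MORPH_OPEN,np.ones((3,3)))
pts=[(u,np.flatnonzero(blue[:130,u])[0]) for u in range(360,620,10)]
P=ray(K,c,A,pts,.12)*1000;k=np.polyfit(P[:,1],P[:,0],1);print("far rim outer x at y=236:",np.polyval(k,236),"yaw deg",np.degrees(np.arctan(-k[0])))
col=f[:20,322].astype(int);v=np.argmax(np.abs(np.diff(col.sum(1))))+1
o=robot.get_obs();print(o["tool_pos"],o["ee_rot"])
for zt in (.027,.031,.035): print(v,"batten far end",ray(K,c,A,(322,v),c[2]-.178+zt)[0]*1000)
h=[x for x in range(270,370)if f[100,x,0]<110 and f[100,x,0]>f[100,x,2]*1.6]; print(h[0],h[-1], ray(K,c,A,[(h[0],100),(h[-1],100)],c[2]-.178+.031)*1000)
E
```

```text
far rim outer x at y=236: 682.682866250322 yaw deg 0.528509017574242
[0.58526243 0.23098575 0.1922011 ] [3.13972284 0.00437861 0.00880155]
5 batten far end [702.18824409 230.74500531 212.77848468]
5 batten far end [700.86535935 230.74952992 216.77848468]
5 batten far end [699.54247461 230.75405453 220.77848468]
296 348 [[662.97028084 242.03295167 216.77848468]
 [663.17905674 218.81425663 216.77848468]]
```

Fit is within 1 mm in x. I shift 6 mm to the left end and lower slowly until contact.

Emit:
{"op": "step_arm", "data": {"plan": [[[0,3,0,0,5],[0,6,-10,0,5],[0,6,-20,0,5],[0,6,-30,0,5],[0,6,-40,0,5],[0,6,-48,0,5],[0,6,-54,0,5],[0,6,-54,0,5]]]}}

```text
time: 14.32
tool_pos: [0.585, 0.2378, 0.1379]
ee_rot: [3.14, 0.004, 0.01]
wrist_force: [0.2, -0.4, -1.5]
width: 0.026
```

Emit:
{"op": "step_arm", "data": {"plan": [[[0,0,-2,0,5],[0,0,-4,0,5],[0,0,-6,0,5],[0,0,-8,0,5],[0,0,-8,0,5],[0,0,-8,0,5]]]}}

```text
time: 14.82
tool_pos: [0.5863, 0.2383, 0.1329]
ee_rot: [-3.141, -0.001, 0.01]
wrist_force: [0.2, 0.7, -0.7]
width: 0.026
```

Emit:
{"op": "step_arm", "data": {"plan": [[[0,0,-1,0,5],[0,0,-2,0,5],[0,0,-2,0,5],[0,0,-2,0,5]]]}}

```text
time: 15.15
tool_pos: [0.5865, 0.2383, 0.1325]
ee_rot: [-3.141, -0.002, 0.01]
wrist_force: [-1.9, -0.6, 4.6]
width: 0.0258
```

Emit:
{"op": "step_arm", "data": {"plan": [[[0,0,-1,0,5],[0,0,-2,0,5],[0,0,-2,0,5],[0,0,-2,0,5]]]}}

```text
time: 15.48
tool_pos: [0.5866, 0.2383, 0.1324]
ee_rot: [-3.141, -0.003, 0.01]
wrist_force: [-3.7, -1.4, 11.2]
width: 0.0258
```

Contact on the rims, about 11 N down, tool y 238 against the crate end at about 250 (flush). I draw along to the other end, keeping the down force.

Emit:
{"op": "step_arm", "data": {"plan": [[[0,-4,0,0,5],[0,-10,0,0,5],[0,-18,0,0,5],[0,-27,0,0,5],[0,-36,0,0,5],[0.5,-45,0,0,5],[0.5,-54,0,0,5],[0.5,-63,0,0,5]]]}}

```text
time: 16.15
tool_pos: [0.5883, 0.1781, 0.1324]
ee_rot: [-3.135, -0.007, 0.011]
wrist_force: [-0.7, 6.1, 8.2]
width: 0.026
```

Emit:
{"op": "step_arm", "data": {"plan": [[[0,-9,0,0,5],[-1,-18,0,0,5],[-1,-27,0,0,5],[-1,-36,0,0,5],[-1,-45,0,0,5],[-1,-54,0,0,5],[-1,-63,0,0,5],[-1,-72,0,0,5]]]}}

```text
time: 16.82
tool_pos: [0.5876, 0.1059, 0.1324]
ee_rot: [-3.136, -0.007, 0.011]
wrist_force: [0.2, 5.4, 8.7]
width: 0.0257
```

Emit:
{"op": "step_arm", "data": {"plan": [[[0,-9,0,0,5],[0,-18,0,0,5],[0,-27,0,0,5],[0,-36,0,0,5],[0,-45,0,0,5],[0,-54,0,0,5],[0,-63,0,0,5],[0,-72,0,0,5]]]}}

```text
time: 17.48
tool_pos: [0.5877, 0.0338, 0.1324]
ee_rot: [-3.136, -0.007, 0.011]
wrist_force: [0.8, 5.9, 9.9]
width: 0.0258
```

Emit:
{"op": "step_arm", "data": {"plan": [[[0,-9,0,0,5],[0,-18,0,0,5],[0,-27,0,0,5],[0,-36,0,0,5],[0,-45,0,0,5],[0,-54,0,0,5],[0,-63,0,0,5],[0,-69,0,0,5]]]}}

```text
time: 18.15
tool_pos: [0.5877, -0.0359, 0.1324]
ee_rot: [-3.138, -0.007, 0.011]
wrist_force: [-0.3, 6.7, 10.4]
width: 0.0255
```

```bash
python3 - <<'E'
from h import *
o=robot.get_obs();print(o["time"],o["tool_pos"],o["ee_rot"],o["wrist_force"])
f,K,c,A=snap("wrist"); np.savez("w8.npz",f=f,K=K,c=c,A=A); g,*cam=snap("top")
np.savez("t8.npz",f=g,K=cam[0],c=cam[1],A=cam[2])
a=cv2.resize(f[:300],(0,0),fx=.9,fy=.9); b=cv2.resize(g[100:240,150:342],None,fx=3,fy=2)
save("x8",np.vstack([a,b]))
E
```

```text
18.15 [ 0.58773454 -0.0358757   0.13244341] [-3.13767994 -0.00723588  0.010857  ] [-0.25401951  6.74604607 10.39177431]
```

View pics/x8.png

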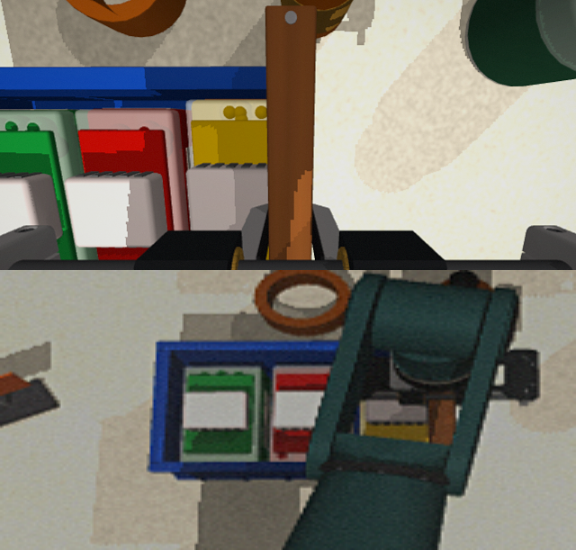

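Batten stands at the right end, level, with constant z of 132.4. The syrup bottle appears just beyond its far end, so I check the clearance and any crate movement numerically.

```bash
python3 - <<'E'
from h import *
s=dict(np.load("top0.npz"));f0=s["frame"];K=s["camera_matrix"];o=s["origin"];A=R.from_euler('xyz',s["attitude"]).as_matrix()
f8=np.load("t8.npz")["f"]
for f in(f0,f8):
    hsv=cv2.cvtColor(f,cv2.COLOR_RGB2HSV);b=cv2.inRange(hsv,(105,120,40),(125,255,255));b=cv2.morphologyEx(b,cv2.MORPH_OPEN,np.ones((3,3)))
    print("crate left px",[int(np.flatnonzero(b[v,190:310])[0]+190) for v in(145,155,165,175,185,195)],"far row",[int(np.flatnonzero(b[125:215,u])[0]+125) for u in(215,230,245,255)])
    k=cv2.inRange(hsv,(3,80,20),(22,255,230));k[:, :290]=0;k[:,320:]=0;k[:95]=0;k[135:]=0
    ys,xs=np.nonzero(k);print("syrup bbox",xs.min(),xs.max(),ys.min(),ys.max())
print("syrup near edge at z .1 (row 131)",ray(K,o,A,[(305,131),(305,129)],.1)*1000)
p=np.load("w1.npz");print("w1 bottle left-bottom (464,112)@z0,.05:",ray(p["K"],p["c"],p["A"],(464,100),0)*1000,ray(p["K"],p["c"],p["A"],(464,95),.05)*1000)
p=np.load("w8.npz");f=p["f"];print("w8 batten end",ray(p["K"],p["c"],p["A"],(322,6),.156)*1000)
hsv=cv2.cvtColor(f,cv2.COLOR_RGB2HSV);b=cv2.morphologyEx(cv2.inRange(hsv,(105,120,40),(125,255,255)),cv2.MORPH_OPEN,np.ones((3,3)))
P=ray(p["K"],p["c"],p["A"],[(u,np.flatnonzero(b[:130,u])[0]) for u in range(20,280,10)],.12)*1000;k=np.polyfit(P[:,1],P[:,0],1);print("far rim x at y=-36:",np.polyval(k,-36),np.degrees(np.arctan(-k[0])))
E
```

```text
crate left px [202, 202, 201, 201, 200, 200] far row [136, 136, 136, 136]
syrup bbox 294 314 105 133
crate left px [202, 202, 201, 201, 200, 200] far row [136, 136, 136, 135]
syrup bbox 297 314 104 110
syrup near edge at z .1 (row 131) [[701.81630544 -60.2970987  100.        ]
 [708.24699362 -60.23151815 100.        ]]
w1 bottle left-bottom (464,112)@z0,.05: [[737.06771218 -71.13242446   0.        ]] [[715.06012397 -70.13731039  50.        ]]
w8 batten end [[708.09157292 -35.31135375 156.        ]]
far rim x at y=-36: 685.7037209255485 0.6960667536427414
```

The crate hasn't moved. The batten is about 3 mm toward +x within its 7 mm play. I slide back to the middle, easing 4 mm to -x on the way.

Emit:
{"op": "step_arm", "data": {"plan": [[[-1,4,0,0,5],[-2,12,0,0,5],[-2,21,0,0,5],[-2,30,0,0,5],[-3,39,0,0,5],[-3,48,0,0,5],[-3,57,0,0,5],[-3,66,0,0,5]]]}}

```text
time: 18.92
tool_pos: [0.5848, 0.0255, 0.1324]
ee_rot: [3.135, -0.007, 0.008]
wrist_force: [0.2, -5.9, 9.6]
width: 0.0262
```

Emit:
{"op": "step_arm", "data": {"plan": [[[0,9,0,0,5],[0,18,0,0,5],[-1,27,0,0,5],[-1,36,0,0,5],[-1,45,0,0,5],[-1,54,0,0,5],[-1,63,0,0,5],[-1,71,0,0,5]]]}}

```text
time: 19.58
tool_pos: [0.5839, 0.0968, 0.1324]
ee_rot: [3.136, -0.007, 0.008]
wrist_force: [0.8, -6.6, 9.4]
width: 0.026
```

Emit:
{"op": "step_arm", "data": {"plan": [[[0,0,0,0,5],[0,0,1,0,5],[0,0,2,0,5],[0,0,2,0,5]]]}}

```text
time: 19.92
tool_pos: [0.5833, 0.0989, 0.1324]
ee_rot: [3.141, -0.005, 0.01]
wrist_force: [2.3, -1.9, 6.6]
width: 0.0259
```

Emit:
{"op": "step_arm", "data": {"plan": [[[0,2,1,0,5],[0,2,1,0,5],[0,2,1,0,30],[0,2,1,0,60],[0,2,1,0,60],[0,2,1,0,60],[0,2,1,0,60],[0,2,1,0,60]]]}}

```text
time: 20.58
tool_pos: [0.5813, 0.1014, 0.131]
ee_rot: [-3.142, 0.001, 0.01]
wrist_force: [0.4, 0.0, -0.3]
width: 0.0556
```

Emit:
{"op": "step_arm", "data": {"plan": [[[0,0,5,0,60],[0,0,20,0,60],[0,0,45,0,60],[0,0,80,0,60],[0,0,120,0,60],[0,0,150,0,60],[-20,-30,150,0,60],[-45,-60,150,0,60]]]}}

```text
time: 21.25
tool_pos: [0.5383, 0.0415, 0.2845]
ee_rot: [3.141, -0.006, 0.013]
wrist_force: [-0.5, -1.5, -0.1]
width: 0.0563
```

Emit:
{"op": "step_arm", "data": {"plan": [[[-20,-35,0,0,60],[-45,-70,0,0,60],[-65,-105,0,0,60],[-85,-140,0,0,60],[-105,-175,0,0,60],[-125,-210,0,0,60],[-145,-245,0,0,60],[-160,-270,0,0,60]]]}}

```text
time: 21.92
tool_pos: [0.3748, -0.231, 0.2822]
ee_rot: [3.14, -0.001, 0.008]
wrist_force: [0.5, 0.1, 0.2]
width: 0.0562
```

```bash
python3 - <<'E'
from h import *
o=robot.get_obs();print(o["time"],o["tool_pos"],o["wrist_force"],o["width"])
g,K,c,A=snap("top"); np.savez("t9.npz",f=g,K=K,c=c,A=A); s,*_=snap("scene")
a=cv2.resize(g[90:250,180:420],None,fx=2.4,fy=2.4,interpolation=cv2.INTER_CUBIC)[:, :576]
b=cv2.resize(s[110:260,250:550],None,fx=1.4,fy=1.4,interpolation=cv2.INTER_CUBIC)
cv=np.zeros((a.shape[0]+b.shape[0],576,3),np.uint8);cv[:a.shape[0]]=a;cv[a.shape[0]:,:b.shape[1]]=b;save("x9",cv)
hsv=cv2.cvtColor(g,cv2.COLOR_RGB2HSV)
def rect(k,box,z,n):
    q=np.zeros_like(k);x0,y0,x1,y1=box;q[y0:y1,x0:x1]=k[y0:y1,x0:x1]
    cc=max(cv2.findContours(q,cv2.RETR_EXTERNAL,cv2.CHAIN_APPROX_NONE)[0],key=cv2.contourArea)
    r=cv2.minAreaRect(ray(K,c,A,cc[:,0,:],z)[:,:2].astype(np.float32)*1000);print(n,r)
b=cv2.inRange(hsv,(105,120,40),(125,255,255));rect(b,(190,125,310,215),.12,"crate (t0: 575,99,90.7)")
rect(cv2.inRange(hsv,(3,100,40),(18,220,200)),(235,125,270,215),.156,"batten")
f0=np.load("top0.npz")["frame"]
d=cv2.absdiff(g,f0).max(2);d=cv2.morphologyEx((d>60).astype(np.uint8),cv2.MORPH_OPEN,np.ones((3,3)))
for n,(x0,y0,x1,y1) in dict(tape=(232,94,272,134),syrup=(290,92,320,138),jar=(345,95,395,150),scoop=(320,220,390,268),carton=(438,160,496,215),tag=(125,145,175,185)).items(): print(n,int(d[y0:y1,x0:x1].sum()))
E
```

```text
21.9167 [ 0.37483719 -0.23098253  0.28219827] [0.54820061 0.14251252 0.21791152] 0.0561535864203578
crate (t0: 575,99,90.7) ((581.7618408203125, 17.934772491455078), (199.6798553466797, 135.44320678710938), 0.6801679730415344)
batten ((578.22802734375, 94.06010437011719), (242.1533966064453, 76.45976257324219), 0.5520862936973572)
tape 57
syrup 3
jar 73
scoop 1430
carton 311
tag 0
```

View pics/x9.png

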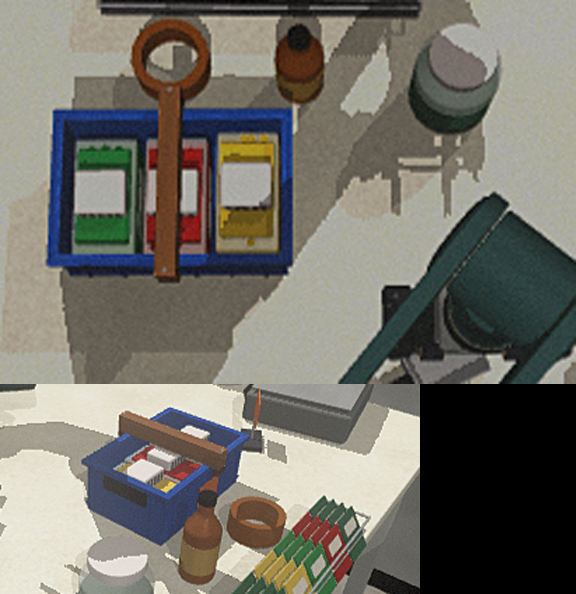

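Batten lies square over the middle of the crate with all tubs below it. The syrup, tape, jar and tag look unchanged. The scoop and carton changes are the arm and its shadow in view. I check the batten's y more precisely, then hand in.

```bash
python3 - <<'E'
from h import *
s=np.load("t9.npz");g,K,c,A=[s[k] for k in "fKcA"];hsv=cv2.cvtColor(g,cv2.COLOR_RGB2HSV)
k=cv2.inRange(hsv,(3,100,40),(18,255,200));b=cv2.inRange(hsv,(105,120,40),(125,255,255))
for v in (140,145,195,199):
    x=np.flatnonzero(k[v,235:270])+235; e=np.flatnonzero(b[v,190:310])+190
    P=ray(K,c,A,[(x[0],v),(x[-1]+1,v)],.156)[:,1]*1000;E=ray(K,c,A,[(e[0],v),(e[-1]+1,v)],.12)[:,1]*1000
    print(v,x[[0,-1]],"batten y",P.mean().round(1),"crate y",E.mean().round(1),"len",(E[0]-E[1]).round(0))
ys=np.flatnonzero(k[125:215,249:252].all(1))+125
print("batten ends x",ray(K,c,A,[(250,ys[0]),(250,ys[-1]+1)],.156)[:,0]*1000)
E
```

```text
140 [246 254] batten y 98.1 crate y 98.3 len 300.0
145 [246 254] batten y 97.6 crate y 97.8 len 299.0
195 [244 253] batten y 97.0 crate y 95.7 len 299.0
199 [244 253] batten y 96.6 crate y 95.3 len 298.0
batten ends x [699.24234509 454.27974958]
```

```bash
python3 -c "
from bench import robot
print(robot.close_job(), robot.get_obs()['time'])"
```

```text
the job is handed in; nothing more can be done
the job is handed in; nothing more can be done
```

The job is done and was handed in at about 22 s of the 67 s allowed; the hand-in gives no verdict.

- **Tub:** I lowered the yellow tub onto the pad in the free right-hand place until it made contact at the expected height, then released it. A look afterwards showed it standing flat between the end wall and the red tub.
- **Sweep:** I set the brown batten on the rims flush with the left end and drew it to the right end. Tool height stayed at 132.4 mm with 8–10 N downward throughout, so it never lifted and nothing stood above the rim. The crate did not move.
- **Final position:** I slid the batten back to the middle, released it and backed clear. The last top view puts it within about 1.5 mm of the crate's centre and square to about half a degree.

**Not certain:**
- **Grip height:** The fingers were still closing when I began lifting the batten, so I held it about 7 mm higher on the bar than planned. It stayed firm.
- **Syrup bottle:** At the right end the batten came within a few millimetres of it. The bottle, tape and tag looked unchanged before and after, and the jar differed only slightly in the image comparison.
- **Scoop and carton:** The arm and its shadow were in the view at the end, so I could not compare them properly. Nothing suggested they had been touched.
- **Camera disagreement:** The top and wrist cameras differed by about 5 mm in x. I relied on the wrist camera for the fits.

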